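# Hold an engraved plate up to the inspection camera

## Robot

A 7-joint arm with a two-finger parallel gripper is mounted at the origin on the work surface. World frame = base frame: x ahead of the robot, y to its left, z up, the work surface at z = 0. Lengths are in m, angles in rad, forces in N, time in s.
With the tool pointing down it reaches from about 0.4 to 0.85 m from the base axis. Payload 4.4 kg.
Tool frame: the origin (TCP) lies midway between the tips of the shut fingers; the grasp point (between the pads) lies 19 mm behind it (arm.pinch_z is the distance from the TCP to the grasp point, in m); z points along the fingers, y is the line along which they close (so a half turn about z gives the same grasp; the last joint's range is limited). The gripper opens to 94 mm and grips with 3 to 60 N. Pads are 16 mm wide; open, the fingers measure 119 mm over their backs; the gripper's body (75 mm by 177 mm) begins 78 mm behind the grasp point.
Start: joints at [-1.319, 0.628, 0.038, 1.517, -0.027, 0.996, -0.02], TCP at [0.203, 0.617, 0.205] pointing down, gripper open.
Joint ranges: [-3.06, 3.06], [-0.37, 2.12], [-1.25, 1.32], [0.18, 2.47], [-1.1, 4.24], [0.23, 1.98], [-2.94, 2.94]. Speed limits (rad/s): [2.57, 2.57, 3.14, 3.14, 3.14, 3.14, 3.14].

## Interface

Orientations are given as a rotation vector (axis times angle).
In Python, from plant import arm gives the robot as it stands.
- The arm moves only by the shell command python3 -m jog 'ROWS' [FORCE]. ROWS is JSON, a list of rows, each a list of 7 numbers: the turn, a rotation vector about the tool's x, y, z in units of 5 degrees (1.0 is 5 degrees), then the shift along the tool's x, y, z in units of 30 mm (1.0 is 30 mm), then the closure, from 0 (fully open) to 1 (shut). In form: [[ax, ay, az, dx, dy, dz, hand], ...]. A call has 1 to 8 rows; each row shifts and turns the commanded pose from where the row before left it, along the tool's axes as they then stand; what a row does not reach is not made up. A row lasts 1/10 s, in which the tool goes at most 50 mm and 8.59 degrees, less where a joint would pass 70% of its speed; a pose out of reach is approached as far as the arm can. A call is refused whole if a number of a shift passes 1 or a number of a turn 1, either way. A call with a gripper value outside its range is refused whole. The fingers move at their own pace and stop on an object; FORCE is the grip in N (left out, the last holds). Time passes only in rows, so rows that do not move let the fingers close. It gives the time, the measured TCP pose, the force, the opening and the grip force at its end, in the units of the state.
- arm.state(): the state, without advancing time (a new reading comes with each control period).
- arm.snapshot(name): name is "side" or "top" or "wrist"; returns (picture, depth): 420x560x3 uint8, blue, green, red; 420x560 float32, m along the optical axis (not along the pixel's ray), 0 where there is no reading.
- arm.camera_info(name): a dict with "fx", "fy", "cx", "cy" (pixels), "distortion" ([k1, k2, p1, p2, k3] as OpenCV has them; the pictures are not rectified), "R" (3x3) and "t" (3): a world point X has camera coordinates R X + t; the wrist camera has in their place "mount" (4x4, takes a point from camera to tool coordinates, whose origin is the TCP and whose axes are the flange's). Camera axes: x right, y down, z forward; pixel columns grow to the right and rows downward; lengths in m; the calibration is good to about 2 mm. A picture is of the moment at which its call begins: read the wrist's pose just before it. camera_info takes no time and is no camera call.
- arm.hand_in(): hands the job in; it is judged then, once.
The state is a dict: "clock": time; "q": joint angles; "qvel": joint speeds; "joint_torque": joint torques, N m; "tool_pos": TCP position; "orientation": TCP orientation; "ft_force": force on the tool from outside, world axes, zero at the start; "torque": the same for the moment, N m; "opening": finger opening in m; "gripper_force": force on a finger pad.
Only numpy, scipy, OpenCV 4.12 (cv2) and the standard library are available. Lean on these libraries where they do the work, as an engineer would, in place of code of your own. Each camera call takes 0.05 s, during which the arm holds its last target. There are 200 camera calls.

## Task

Draw the round-topped brass plate straight up out of its slot in the wooden rack and hold it up, right side up, to the inspection camera: its engraved face square to the lens, leaning back as the camera's tilt demands, with the middle of the engraved panel 90 mm straight in front of the lens. Finish while still holding it there, motionless in the air and carried by the gripper alone. Touch neither the camera nor its stand, and leave the other two plates, the hammer and the two metal blocks where they are.

Things in the scene. Friction and masses are not known exactly. Their poses are not given: they have to be found in the camera images.
- arched_plate: The round-topped brass plate 6 mm thick, 50 wide, 85 tall, about 0.2 kg, standing on edge in a slot of the rack. Origin: centre of its bottom edge; x out of its engraved face (at the start away from the robot, along the rack's +x), y across its width, z up to its top. Top: a half circle of 25 mm radius. The top 40 mm of both faces is plain: grip there.
- panel_mid (a point): Middle of the engraved panel on the round-topped plate's engraved face: 3 mm in +x and 26 mm in +z of the plate's origin. Axes as the plate's. The panel is a dark border 42 mm wide and 36 mm high with an ornament, on the +x face only.
- square_plate: The square-topped brass plate 6 mm thick, 50 wide, 85 tall, about 0.2 kg, standing on edge in a slot of the rack. Origin: centre of its bottom edge; x out of its engraved face (at the start away from the robot, along the rack's +x), y across its width, z up to its top. Leave it.
- gabled_plate: The brass plate with a pointed, gable-shaped top, 6 mm thick, 50 wide, 85 tall, about 0.2 kg, standing on edge in a slot of the rack. Origin: centre of its bottom edge; x out of its engraved face (at the start away from the robot, along the rack's +x), y across its width, z up to its top. Leave it.
- rack: Fixed dark wooden rack, 70 mm (x) by 250 (y) by 40 high; origin: centre of its underside, on the bench. Three slots in a row along y, at -85, 0 and +85 mm, 22 mm deep (floor 18 mm above the bench), 2.5 mm wider than a plate each way. One plate stands in each, faces across x, 63 mm of it above the rack; which plate is in which slot varies.
- camera_stand: Fixed stand of the inspection camera: grey base 150 by 120 by 16 mm, a steel column and a fork; 268 mm high. Origin: underside of the base below the column; the camera looks to its -x side (roughly towards the robot). The camera head pivots in the fork 260 mm above the bench, over the origin.
- camera_tilt (a joint): Downward tilt of the camera head in rad: 0 = lens looks level, 0.4 = lens axis dips 0.4 rad below level. Clamped with friction; leave it as found.
- lens (a point): Centre of the camera's front lens rim (white ring, 46 mm across), 60 mm from the pivot. The lens looks along -x of this frame; y is level, z is up across the lens axis. The camera head is no wider than 46 mm about its axis, apart from the fork around the pivot.
- focus (a point): The point in the air 90 mm straight in front of the lens (at -90 mm along x of the lens frame), where the middle of the panel belongs. Axes as the lens: the plate's x, y, z should lie along these x, y, z.
- hammer: Small hammer, 220 mm long, lying on the bench, below 50 mm high. Origin under its middle. Leave it.
- bench_block: Square steel bench block 65 by 65 by 20 mm. Origin at the centre of its underside. Leave it.
- round_block: Round dark steel block, 60 mm across, 36 mm high. Origin at the centre of its underside. Leave it.
Mind the look-alikes: they are no part of the job. Leave any green look-alike of the arched_plate alone.

How it is judged:
On the way:
1. the round-topped plate is out of its slot, above the rack, in the gripper (z of arched_plate in the frame of rack above 0.045 m and contact force between arched_plate and the fingers above 1 N), for 0.2 s.
At the end, for the whole second after the job is handed in: Panel middle within 18 mm of the focus point; engraved face towards the lens, square and level within 0.2 rad, right side up; at rest over 100 mm up, gripped (over 1 N), touching nothing but the gripper; camera untouched; the other five things within 20 mm of their starts (distance between panel_mid and focus below 0.018 m and angle between the x axis of arched_plate and the x axis of lens, either way round below 0.2 rad and x of lens in the frame of arched_plate above 0.05 m and angle between the y axis of arched_plate and the y axis of lens, either way round below 0.2 rad and angle between arched_plate's own z axis and vertical below 1 rad and height (world z) of arched_plate above 0.1 m and linear speed of arched_plate below 0.02 m/s and angular speed of arched_plate below 0.15 rad/s and contact force between arched_plate and the fingers above 1 N and contact force between arched_plate and rack below 0.1 N and contact force between arched_plate and camera_stand below 0.1 N and contact force between arched_plate and square_plate below 0.1 N and contact force between arched_plate and gabled_plate below 0.1 N and contact force between arched_plate and hammer below 0.1 N and contact force between arched_plate and bench_block below 0.1 N and contact force between arched_plate and round_block below 0.1 N and distance of each of square_plate, gabled_plate, hammer, bench_block, round_block from where it was at the start of the episode below 0.02 m); the arm keeps its last pose, push and grip.
It fails at once if the camera or its stand is touched (contact force between camera_stand and anything else above 1 N).
It fails at once if another plate, the hammer or a block is moved by more than 20 mm (distance of any of square_plate, gabled_plate, hammer, bench_block, round_block from where it was at the start of the episode above 0.02 m).
It fails at once if another plate is tipped by more than 0.35 rad (angle between any of square_plate, gabled_plate's own z axis and vertical above 0.35 rad).
It also fails if it takes over 38 s, if anything falls off the work surface, if the arm or the gripper's body presses on something with over 40 N, if the wrist force passes 120 N, or if a joint passes its speed limit or range.

## Working session

There is one attempt and no reset: what is moved stays moved. The work goes in short steps, Python scripts to look and compute and a shell command to move; the robot and the scene stay as the last step left them, time stands still between calls to the robot, and variables do not carry over. Pictures are saved under pics/ and viewed, at most 10 in all, crops included, and the job is handed in when it is done.

```bash
ls; mkdir -p pics; python3 - <<'E'
from plant import arm
import cv2, numpy as np, pickle
d={}
for n in("side","top"):
    im,dep=arm.snapshot(n); cv2.imwrite(f"pics/{n}0.png",im); d[n]=(im,dep,arm.camera_info(n))
    i=d[n][2]; print(n,i['fx'],-np.array(i['R']).T@np.array(i['t']),np.array(i['R']).round(2).tolist())
pickle.dump(d,open("s0.pkl","wb"))
s=arm.state(); print(s['clock'],s['tool_pos'],s['orientation'],arm.pinch_z)
E
```

```text
pics
side 525.0273191503875 [-0.06578633 -0.71370077  0.95596592] [[0.73, -0.68, -0.01], [-0.43, -0.46, -0.78], [0.53, 0.57, -0.63]]
top 415.1171245671034 [0.53558127 0.00898277 1.14895186] [[0.02, -1.0, -0.02], [-1.0, -0.01, -0.07], [0.07, 0.02, -1.0]]
0.1 [0.202904   0.61690402 0.20466936] [-4.97071999e-01 -3.10176401e+00  2.61784002e-03] 0.0188
```

View pics/side0.png

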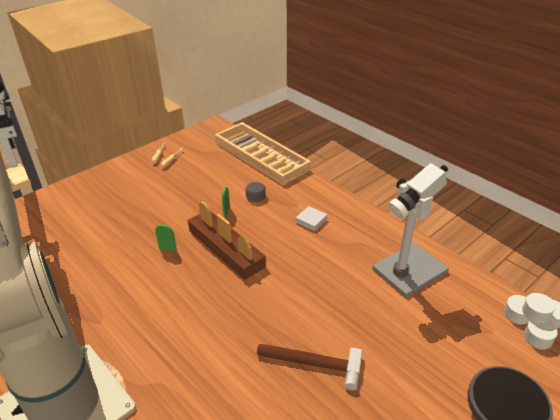

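View pics/top0.png

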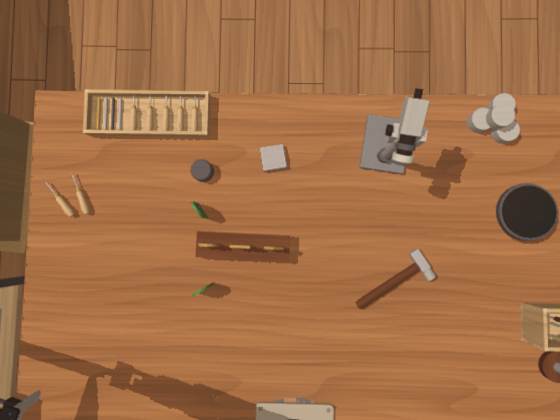

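The rack is at side (226,243) and top (243,247). It holds three brass plates, at side (205,213), (224,228) and (244,246). Two green look-alikes stand at side (166,238) and (226,200). The camera stand is at side (410,230) and top (395,140). Next is one close crop to pick the plate, along with depth measurements.

```bash
cat > h.py <<'E'
import numpy as np, cv2
def cloud(dep,i):
    h,w=dep.shape; K=np.array([[i['fx'],0,i['cx']],[0,i['fy'],i['cy']],[0,0,1.]])
    u,v=np.meshgrid(np.arange(w),np.arange(h))
    p=cv2.undistortPoints(np.stack([u,v],-1).reshape(-1,1,2).astype(float),K,np.array(i['distortion'],float)).reshape(h,w,2)
    c=np.dstack([p[...,0]*dep,p[...,1]*dep,dep])
    if 'R' not in i: return c
    P=(c-np.array(i['t']).ravel())@np.array(i['R']); P[dep<=0]=np.nan
    return P
E
python3 - <<'E'
from h import *; import pickle
d=pickle.load(open("s0.pkl","rb"))
im,dep,i=d['side']; 
a=cv2.resize(im[180:280,150:280],(780,600),interpolation=cv2.INTER_CUBIC)[:600,:780]
b=cv2.resize(im[155:225,375:460],(0,0),fx=4,fy=4,interpolation=cv2.INTER_CUBIC)
a=cv2.resize(a,(455,350)); c=np.zeros((350,800,3),np.uint8); c[:,:455]=a; c[:280,455:795]=b; cv2.imwrite("pics/crop.png",c)
for n in('side','top'):
    im,dep,i=d[n]; P=cloud(dep,i); hsv=cv2.cvtColor(im,cv2.COLOR_BGR2HSV)
    z=P[...,2]; print(n,'bench z',np.nanmedian(z))
    # camera-stand neighbourhood: white
    g=(hsv[...,1]<60)&(z>.05)
    for lo,hi in((.2,.23),(.23,.26),(.26,.29),(.29,.33)):
        m=g&(z>lo)&(z<hi)&(P[...,0]>.5)&(P[...,1]<-.2)&(P[...,1]>-.6); 
        if m.any(): print(lo,m.sum(),P[m].mean(0).round(3),P[m].min(0).round(3),P[m].max(0).round(3))
    # rack top & plates
    R=(P[...,0]>.35)&(P[...,0]<.75)&(P[...,1]>-.2)&(P[...,1]<.35)&(hsv[...,0]<35)
    m=(R&(z>.03)&(z<.05)).astype(np.uint8); k,l,s,_=cv2.connectedComponentsWithStats(m); j=1+s[1:,4].argmax()
    q=P[l==j][:,:2].astype(np.float32); print('rack',s[j],cv2.minAreaRect(q))
    m=(R&(z>.06)&(z<.13)).astype(np.uint8); k,l,s,_=cv2.connectedComponentsWithStats(m)
    for j in range(1,k):
        if s[j,4]>8: Q=P[l==j]; print('pl',s[j],Q.mean(0).round(3),Q.min(0).round(3),Q.max(0).round(3),hsv[l==j].mean(0).round())
E
```

```text
side bench z -0.0008478148771075354
0.2 140 [ 0.756 -0.25   0.22 ] [ 0.716 -0.272  0.2  ] [ 0.778 -0.215  0.23 ]
0.23 350 [ 0.738 -0.246  0.248] [ 0.703 -0.273  0.23 ] [ 0.801 -0.201  0.26 ]
0.26 675 [ 0.772 -0.244  0.275] [ 0.706 -0.274  0.26 ] [ 0.851 -0.2    0.29 ]
0.29 385 [ 0.809 -0.243  0.298] [ 0.78  -0.266  0.29 ] [ 0.855 -0.218  0.31 ]
rack [ 188  211   78   61 1451] ((0.5173237323760986, 0.14461368322372437), (0.2542000710964203, 0.07494884729385376), 88.72164154052734)
pl [199 202  13  19 145] [0.518 0.226 0.082] [0.514 0.199 0.06 ] [0.525 0.257 0.104] [ 16. 169. 159.]
pl [217 214  14  23 184] [0.515 0.142 0.085] [0.511 0.117 0.06 ] [0.521 0.173 0.106] [ 16. 168. 162.]
pl [238 235  14  19 147] [0.513 0.056 0.078] [0.509 0.033 0.06 ] [0.519 0.084 0.103] [ 16. 169. 156.]
top bench z -0.0017154204511171053
0.2 47 [ 0.763 -0.221  0.223] [ 0.75  -0.268  0.211] [ 0.78 -0.2   0.23]
0.23 216 [ 0.734 -0.226  0.252] [ 0.705 -0.268  0.232] [ 0.808 -0.2    0.26 ]
0.26 704 [ 0.769 -0.233  0.275] [ 0.709 -0.272  0.26 ] [ 0.84 -0.2   0.29]
0.29 468 [ 0.808 -0.242  0.298] [ 0.779 -0.264  0.29 ] [ 0.834 -0.219  0.307]
rack [ 195  231   95   30 2256] ((0.5168715119361877, 0.14380919933319092), (0.25064459443092346, 0.06984429806470871), 88.23649597167969)
pl [198 243  21   3  57] [0.52  0.226 0.092] [0.517 0.203 0.06 ] [0.523 0.251 0.103] [ 17. 149. 156.]
pl [230 244  21   4  56] [0.517 0.14  0.099] [0.514 0.118 0.062] [0.521 0.167 0.106] [ 17. 147. 177.]
pl [264 246  20   3  54] [0.515 0.059 0.086] [0.512 0.034 0.061] [0.518 0.082 0.104] [ 16. 150. 151.]
```

View pics/crop.png

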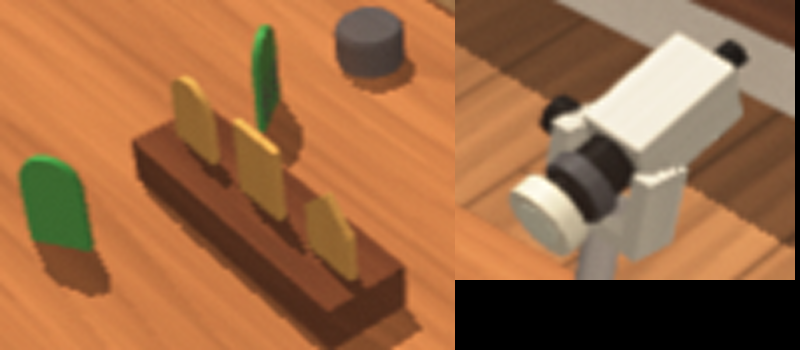

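Candidates, by side-view pixel:
- Brass round top at (205,213), the +y end of the rack.
- Brass square top at (224,228).
- Brass gable at (244,246).
- Green round tops at (166,238) and (226,200).

I choose the brass round one at about (0.520, 0.227), top at z 0.103, which matches 18 + 85 mm. Next I measure the lens from both clouds, and the offset to the grasp.

```bash
cat >> h.py <<'E'
from scipy.spatial.transform import Rotation as Ro
def need(s,Rt,pt):
    R=Ro.from_rotvec(s['orientation']); d=(R.inv()*Ro.from_matrix(Rt)).as_rotvec()
    print('turn units',(np.degrees(d)/5).round(2),'shift units now-frame',(R.inv().apply(pt-s['tool_pos'])/.03).round(2),'target-frame',(Rt.T@(pt-np.array(s['tool_pos']))/.03).round(2))
def tool_from_plate(xp,yp,zp): return np.column_stack([yp,xp,-zp])  # tool y=plate x, tool z=-plate z, tool x=plate y
E
python3 - <<'E'
from h import *; import pickle
from plant import arm
d=pickle.load(open("s0.pkl","rb"))
for n in('side','top'):
    im,dep,i=d[n]; P=cloud(dep,i); hsv=cv2.cvtColor(im,cv2.COLOR_BGR2HSV); z=P[...,2]
    W=(P[...,0]>.6)&(P[...,0]<.92)&(P[...,1]<-.1)&(P[...,1]>-.4)
    m=W&(z>.008)&(z<.024)&(hsv[...,1]<90); print(n,'base',cv2.minAreaRect(P[m][:,:2].astype(np.float32)),m.sum())
    # head: everything above .2, sat low or dark
    m=W&(z>.19)
    br=m&(hsv[...,2]>150)&(hsv[...,1]<70)
    k,l,s,c=cv2.connectedComponentsWithStats(br.astype(np.uint8))
    for j in range(1,k):
        if s[j,4]<15: continue
        Q=P[l==j]; C=Q.mean(0); U,S,V=np.linalg.svd(Q-C,full_matrices=False)
        print('white',s[j],C.round(3),Q.min(0).round(3),Q.max(0).round(3),'sd',(S/np.sqrt(len(Q))).round(4),'V',V.round(2).tolist())
    if n=='top':
        Q=P[m&br&(z>.26)&(P[...,0]>.74)]; print('house rect',cv2.minAreaRect(Q[:,:2].astype(np.float32)))
        A=np.c_[Q[:,:2],np.ones(len(Q))]; 
E
```

```text
side base ((0.8028086423873901, -0.24022619426250458), (0.12334700673818588, 0.1522175371646881), 81.32843017578125) 1794
white [400 164  46  56 992] [ 0.787 -0.247  0.28 ] [ 0.748 -0.273  0.217] [ 0.84  -0.196  0.31 ] sd [0.0276 0.0189 0.0101] V [[-0.7, -0.26, -0.67], [-0.46, 0.87, 0.15], [-0.54, -0.42, 0.73]]
white [389 199  20  19 163] [ 0.714 -0.234  0.253] [ 0.703 -0.252  0.216] [ 0.754 -0.208  0.264] sd [0.0125 0.0066 0.005 ] V [[-0.05, 0.9, 0.42], [0.62, 0.36, -0.7], [-0.78, 0.23, -0.58]]
white [412 209   5   5  19] [ 0.759 -0.247  0.224] [ 0.754 -0.253  0.222] [ 0.765 -0.241  0.228] sd [0.0038 0.003  0.0015] V [[0.79, 0.61, 0.01], [-0.6, 0.77, 0.23], [-0.13, 0.19, -0.97]]
top base ((0.8029047250747681, -0.24206027388572693), (0.1218704879283905, 0.14944395422935486), 81.82966613769531) 1408
white [400  97  29  39 792] [ 0.794 -0.239  0.292] [ 0.759 -0.264  0.269] [ 0.84  -0.215  0.308] sd [0.0212 0.0127 0.0028] V [[-0.92, 0.12, -0.37], [0.15, 0.99, -0.06], [-0.36, 0.11, 0.93]]
white [392 123   8  15  87] [ 0.773 -0.208  0.266] [ 0.758 -0.224  0.224] [ 0.788 -0.2    0.269] sd [0.0092 0.0071 0.0035] V [[-0.99, 0.15, 0.06], [0.12, 0.41, 0.9], [0.11, 0.9, -0.43]]
white [420 130   7  11  39] [ 0.759 -0.267  0.266] [ 0.751 -0.272  0.263] [ 0.772 -0.259  0.27 ] sd [0.0065 0.0025 0.0014] V [[-0.91, 0.4, -0.13], [0.41, 0.91, -0.03], [-0.11, 0.08, 0.99]]
white [392 152  22  11 135] [ 0.715 -0.224  0.256] [ 0.705 -0.248  0.241] [ 0.731 -0.206  0.264] sd [0.0123 0.0043 0.0039] V [[-0.23, -0.94, 0.25], [-0.97, 0.18, -0.19], [0.13, -0.28, -0.95]]
house rect ((0.7963761687278748, -0.23997017741203308), (0.07189477235078812, 0.08443387597799301), 82.96714782714844)
```

Lens fit: yaw ≈ -8.2° (base) and -7.4° (housing), tilt ≈ 0.38. The fork sides put the pivot at (0.766, -0.238, 0.26), so the lens is at about (0.711, -0.230, 0.239). The ring cloud's extents agree. That puts the focus at about (0.628, -0.218, 0.206).

```bash
cat >> h.py <<'E'
a=-.03; GR=tool_from_plate(np.array([np.cos(a),np.sin(a),0]),np.array([-np.sin(a),np.cos(a),0]),np.array([0,0,1.]))
def report(pt,Rt=GR):
    from plant import arm
    s=arm.state(); print(s['clock'],np.round(s['tool_pos'],4),np.round(s['q'],2),s['opening'],s['gripper_force'],np.round(s['ft_force'],1)); need(s,Rt,np.array(pt)); return s
E
python3 -c "
from h import *
report([.519,.226,.20])"
```

```text
0.1 [0.2029 0.6169 0.2047] [-1.32  0.63  0.04  1.52 -0.03  1.   -0.02] 0.09397163431379506 0.0 [-0.   0.8 -0.8]
turn units [-2.00e-02  1.00e-02  1.47e+01] shift units now-frame [-14.08  -9.08   0.17] target-frame [-12.71  10.92   0.16]
```

```bash
python3 -m jog '[[0,0,1,0,0,-0.2,0],[0,0,1,0,0,-0.2,0],[0,0,1,0,0,-0.2,0],[0,0,1,0,0,-0.2,0],[0,0,1,0,0,-0.2,0],[0,0,1,0,0,0,0],[0,0,1,0,0,0,0],[0,0,1,0,0,0,0]]' 20
python3 -m jog '[[0,0,1,0,0,0,0],[0,0,1,0,0,0,0],[0,0,1,0,0,0,0],[0,0,1,0,0,0,0],[0,0,1,0,0,0,0],[0,0,1,0,0,0,0],[0,0,0.7,0,0,0,0],[0,0,0,0,0,0,0]]'
python3 -m jog '[[0,0,0,-1,0.9,0,0],[0,0,0,-1,0.9,0,0],[0,0,0,-1,0.9,0,0],[0,0,0,-1,0.9,0,0],[0,0,0,-1,0.9,0,0],[0,0,0,-1,0.9,0,0],[0,0,0,-1,0.9,0,0],[0,0,0,-1,0.9,0,0]]'
python3 -c "
from h import *
report([.519,.226,.20])"
```

```text
clock: 0.9
tool_pos: [0.2029, 0.6172, 0.235]
orientation: [1.533, 2.742, -0.002]
ft_force: [0.3, 0.1, -0.3]
opening: 0.094
gripper_force: 0.0
clock: 1.7
tool_pos: [0.2028, 0.6172, 0.2349]
orientation: [2.254, 2.188, -0.001]
ft_force: [0.7, -0.4, 0.2]
opening: 0.094
gripper_force: 0.0
clock: 2.5
tool_pos: [0.4126, 0.3698, 0.2354]
orientation: [-2.252, -2.19, 0.0]
ft_force: [0.5, -0.4, -0.8]
opening: 0.0943
gripper_force: 0.0
2.5 [0.4126 0.3698 0.2354] [-1.05  0.48  0.41  1.76 -0.23  0.95 -0.58] 0.09433867632487047 0.0 [ 0.5 -0.4 -0.8]
turn units [-0.   -0.    0.02] shift units now-frame [-4.69  3.68  1.18] target-frame [-4.68  3.69  1.18]
```

Go above the plate, then take a wrist picture from close by.

```bash
python3 -m jog '[[0,0,0,-1,0.8,0,0],[0,0,0,-1,0.8,0,0],[0,0,0,-1,0.8,0,0],[0,0,0,-0.9,0.8,0,0],[0,0,0,-0.6,0.4,0,0],[0,0,0,0,0,0,0],[0,0,0,0,0,0,0]]'
python3 - <<'E'
from h import *; from plant import arm
s=report([.519,.226,.20])
im,dep=arm.snapshot("wrist"); i=arm.camera_info("wrist"); cv2.imwrite("pics/w1.png",im)
M=np.array(i['mount']); C=cloud(dep,i)
P=(C@M[:3,:3].T+M[:3,3])@Ro.from_rotvec(s['orientation']).as_matrix().T+s['tool_pos']; P[dep<=0]=np.nan
hsv=cv2.cvtColor(im,cv2.COLOR_BGR2HSV); z=P[...,2]
R=(abs(P[...,0]-.517)<.03)&(abs(P[...,1]-.145)<.14)&(z>.06)&(z<.115)&(hsv[...,0]<35)
k,l,st,_=cv2.connectedComponentsWithStats(R.astype(np.uint8))
for j in range(1,k):
    if st[j,4]>40: Q=P[l==j]; print(st[j],Q.mean(0).round(4),np.percentile(Q,2,0).round(3),np.percentile(Q,98,0).round(3), cv2.minAreaRect(Q[:,:2].astype(np.float32)))
E
```

```text
clock: 3.2
tool_pos: [0.5153, 0.2333, 0.2352]
orientation: [-2.253, -2.188, 0.0]
ft_force: [-0.1, 0.6, 0.2]
opening: 0.0938
gripper_force: 0.0
3.2 [0.5153 0.2333 0.2352] [-0.75  0.5   0.42  1.73 -0.24  0.96 -0.27] 0.09382973527022072 0.0 [-0.1  0.6  0.2]
turn units [-0.01 -0.01  0.01] shift units now-frame [-0.24  0.13  1.17] target-frame [-0.24  0.13  1.17]
[284 169   7  51 339] [0.5194 0.2366 0.0967] [0.516 0.211 0.071] [0.523 0.256 0.104] ((0.5194002389907837, 0.23269712924957275), (0.04688171297311783, 0.005832753609865904), 88.21672058105469)
[284 244   6  61 362] [0.5168 0.1525 0.0977] [0.514 0.122 0.064] [0.52  0.171 0.104] ((0.516798198223114, 0.14589150249958038), (0.05122106149792671, 0.00571040203794837), 88.09486389160156)
[284 311   5  15  73] [0.5149 0.0848 0.0736] [0.512 0.082 0.061] [0.517 0.087 0.082] ((0.5147965550422668, 0.08402897417545319), (0.005461707711219788, 0.0048308842815458775), 85.51806640625)
```

View pics/w1.png

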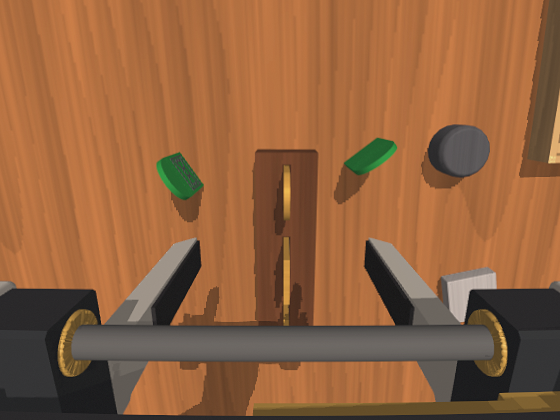

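The arched plate's top is at (287,200), between two green plates at (180,176) and (372,156), well outside the fingers. The plate centre is about (0.519, 0.230). I descend to TCP z 0.065.

```bash
python3 -m jog '[[0,0,0,0.1,0.12,0.5,0.3],[0,0,0,0,0,0.8,0.3],[0,0,0,0,0,0.8,0.3],[0,0,0,0,0,0.8,0.3],[0,0,0,0,0,0.8,0.3],[0,0,0,0,0,0.8,0.3],[0,0,0,0,0,0.7,0.3],[0,0,0,0,0,0.4,0.3]]' 25
python3 -m jog '[[0,0,0,0,0,0,0.3],[0,0,0,0,0,0,0.3]]'
python3 -c "
from h import *
report([.519,.230,.065])"
```

```text
clock: 4.05
tool_pos: [0.5173, 0.2369, 0.0647]
orientation: [-2.25, -2.19, 0.005]
ft_force: [-0.4, 0.6, -1.0]
opening: 0.066
gripper_force: 0.0
clock: 4.25
tool_pos: [0.5194, 0.2365, 0.0675]
orientation: [-2.253, -2.189, -0.0]
ft_force: [-0.2, -0.4, -0.4]
opening: 0.0659
gripper_force: 0.0
4.25 [0.5194 0.2365 0.0675] [-0.67  0.73  0.3   1.87 -0.36  0.6  -0.17] 0.06587070967646165 0.0 [-0.2 -0.4 -0.4]
turn units [ 0.   -0.    0.01] shift units now-frame [-0.22 -0.01  0.08] target-frame [-0.22 -0.01  0.08]
```

```bash
python3 -m jog '[[0,0,0,-0.22,0,0.08,0.3],[0,0,0,0,0,0,0.3],[0,0,0,0,0,0,1],[0,0,0,0,0,0,1],[0,0,0,0,0,0,1],[0,0,0,0,0,0,1],[0,0,0,0,0,0,1],[0,0,0,0,0,0,1]]' 30
python3 -m jog '[[0,0,0,0,0,0,1],[0,0,0,0,0,0,1],[0,0,0,0,0,0,1]]'
```

```text
clock: 5.05
tool_pos: [0.5192, 0.2293, 0.065]
orientation: [-2.254, -2.188, 0.0]
ft_force: [-0.2, 0.1, -0.0]
opening: 0.0213
gripper_force: 0.0
clock: 5.35
tool_pos: [0.5193, 0.2292, 0.065]
orientation: [2.254, 2.188, 0.0]
ft_force: [-0.3, 0.9, -0.5]
opening: 0.006
gripper_force: 30.0
```

Gripped: the opening is 6 mm with 30 N. Now lift straight up.

```bash
python3 -m jog '[[0,0,0,0,0,0,1],[0,0,0,0,0,-0.3,1],[0,0,0,0,0,-0.5,1],[0,0,0,0,0,-0.5,1],[0,0,0,0,0,-0.5,1],[0,0,0,0,0,-0.5,1],[0,0,0,0,0,-0.7,1],[0,0,0,0,0,-1,1]]'
python3 -m jog '[[0,0,0,0,0,-1,1],[0,0,0,0,0,-1,1],[0,0,0,0,0,-1,1],[0,0,0,0,0,0,1],[0,0,0,0,0,0,1]]'
python3 - <<'E'
from h import *; from plant import arm
yaw,t=-.137,.38
xl=np.array([np.cos(t)*np.cos(yaw),np.cos(t)*np.sin(yaw),np.sin(t)]); yl=np.array([-np.sin(yaw),np.cos(yaw),0]); zl=np.cross(xl,yl)
lens=np.array([.711,-.230,.239]); F=lens-.09*xl; g=F+(.066-.026)*zl-.003*xl; tcp=g-.019*zl
print(F,tcp); report(tcp,tool_from_plate(xl,yl,zl)); report(tcp-.15*xl,tool_from_plate(xl,yl,zl))
im,d=arm.snapshot("side"); cv2.imwrite("pics/s2.png",cv2.resize(im[130:330,120:480],(720,400)))
E
```

```text
clock: 6.15
tool_pos: [0.5179, 0.2288, 0.1852]
orientation: [-2.254, -2.187, 0.005]
ft_force: [-0.2, -0.1, -1.0]
opening: 0.0062
gripper_force: 30.0
clock: 6.65
tool_pos: [0.5189, 0.2292, 0.2752]
orientation: [-2.254, -2.188, -0.001]
ft_force: [-0.3, -0.4, -2.7]
opening: 0.0059
gripper_force: 30.0
[ 0.62820331 -0.21858535  0.20561716] [ 0.61772708 -0.21714106  0.22400635]
6.65 [0.5189 0.2292 0.2752] [-0.75  0.46  0.43  1.67 -0.22  1.06 -0.28] 0.005940391037832602 29.999835938215256 [-0.3 -0.4 -2.7]
turn units [-4.35 -0.24  1.21] shift units now-frame [-14.77   3.74   1.7 ] target-frame [-14.29   4.29   3.55]
6.65 [0.5189 0.2292 0.2752] [-0.75  0.46  0.43  1.67 -0.22  1.06 -0.28] 0.005940391037832602 29.999835938215256 [-0.3 -0.4 -2.7]
turn units [-4.35 -0.24  1.21] shift units now-frame [-14.28  -0.88   3.55] target-frame [-14.29  -0.71   3.55]
```

View pics/s2.png

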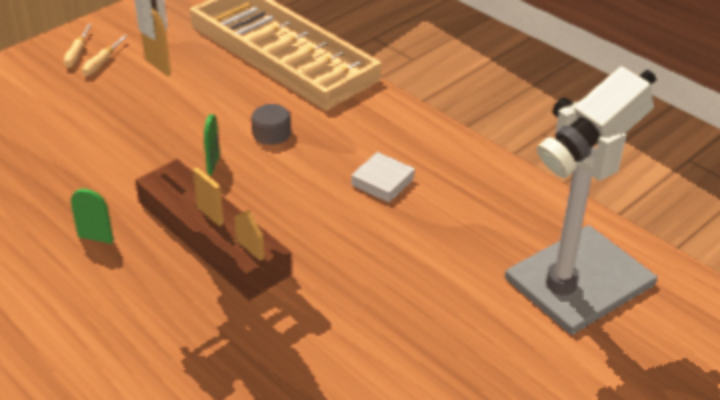

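The plate is held at about (155,40) in this crop, its slot is empty, and the other plates stand undisturbed. Next: sideways, then turn, then approach the lens.

```bash
python3 -m jog '[[0,0,0,-0.5,0,0,1],[0,0,0,-1,-0.1,0,1],[0,0,0,-1,-0.1,0,1],[0,0,0,-1,-0.1,0,1],[0,0,0,-1,-0.1,0,1],[0,0,0,-1,-0.1,0,1],[0,0,0,-1,-0.1,0,1],[0,0,0,-1,-0.1,0,1]]'
python3 -m jog '[[0,0,0,-1,0,0,1],[0,0,0,-1,0,0,1],[0,0,0,-1,0,0,1],[0,0,0,-1,0,0,1],[0,0,0,-1,0,0,1],[0,0,0,-1,0,0,1],[0,0,0,-0.7,0,0,1],[0,0,0,0,0,0,1]]'
python3 -m jog '[[-0.7,-0.04,0.2,0,0,0,1],[-0.7,-0.04,0.2,0,0,0,1],[-0.7,-0.04,0.2,0,0,0,1],[-0.75,-0.04,0.2,0,0,0,1],[-0.75,-0.04,0.2,0,0,0,1],[-0.75,-0.04,0.21,0,0,0,1],[0,0,0,0,0,0,1],[0,0,0,0,0,0,1]]'
cat >> h.py <<'E'
def goal(lens=np.array([.711,-.230,.239]),yaw=-.137,t=.38,back=.0):
    xl=np.array([np.cos(t)*np.cos(yaw),np.cos(t)*np.sin(yaw),np.sin(t)]); yl=np.array([-np.sin(yaw),np.cos(yaw),0]); zl=np.cross(xl,yl)
    return lens-(.093+back)*xl+.021*zl, tool_from_plate(xl,yl,zl)
E
python3 -c "
from h import *
report(*goal()); report(*goal(back=.06))"
```

```text
clock: 7.5
tool_pos: [0.4898, 0.0025, 0.2739]
orientation: [-2.255, -2.186, 0.004]
ft_force: [0.9, 0.3, -1.7]
opening: 0.0059
gripper_force: 30.0
clock: 8.3
tool_pos: [0.4831, -0.2004, 0.2741]
orientation: [-2.262, -2.18, 0.005]
ft_force: [-0.2, -0.3, -2.5]
opening: 0.0055
gripper_force: 30.0
clock: 9.1
tool_pos: [0.485, -0.1953, 0.2746]
orientation: [2.136, 1.864, 0.356]
ft_force: [0.4, 0.3, -2.7]
opening: 0.0055
gripper_force: 30.0
9.1 [ 0.485  -0.1953  0.2746] [ 0.03  0.21  0.45  2.13 -0.45  0.49  0.68] 0.00550211054953104 30.00008538365364 [ 0.4  0.3 -2.7]
turn units [-0.03 -0.    0.01] shift units now-frame [-0.12  3.54  3.22] target-frame [-0.12  3.54  3.23]
9.1 [ 0.485  -0.1953  0.2746] [ 0.03  0.21  0.45  2.13 -0.45  0.49  0.68] 0.00550211054953104 30.00008538365364 [ 0.4  0.3 -2.7]
turn units [-0.03 -0.    0.01] shift units now-frame [-0.12  1.54  3.23] target-frame [-0.12  1.54  3.23]
```

```bash
python3 -m jog '[[0,0,0,-0.1,0.3,0.5,1],[0,0,0,0,0.3,0.7,1],[0,0,0,0,0.3,0.7,1],[0,0,0,0,0.3,0.7,1],[0,0,0,0,0.3,0.6,1],[0,0,0,0,0,0,1],[0,0,0,0,0,0,1]]'
python3 - <<'E'
from h import *; from plant import arm
s=report(*goal())
T=Ro.from_rotvec(s['orientation']).as_matrix()
vis=[]
for n in('side','wrist','top'):
    im,dep=arm.snapshot(n); i=arm.camera_info(n); C=cloud(dep,i)
    if n=='wrist':
        M=np.array(i['mount']); P=(C@M[:3,:3].T+M[:3,3])@T.T+s['tool_pos']; P[dep<=0]=np.nan
        vis.append(cv2.resize(im,(400,300)))
    else:
        P=C; vis.append(cv2.resize(im[130:280,300:500] if n=='side' else im[60:210,300:500],(400,300)))
    hsv=cv2.cvtColor(im,cv2.COLOR_BGR2HSV)
    W=(abs(P[...,0]-.72)<.05)&(abs(P[...,1]+.23)<.04)&(abs(P[...,2]-.24)<.035)&(hsv[...,2]>130)&(hsv[...,1]<80)
    k,l,st,_=cv2.connectedComponentsWithStats(W.astype(np.uint8))
    for j in range(1,k):
        if st[j,4]>60: Q=P[l==j]; print(n,st[j],Q.mean(0).round(3),np.percentile(Q,2,0).round(3),np.percentile(Q,98,0).round(3))
    if n!='wrist': # plate brass near expected place
        X=((P-s['tool_pos'])@T); m=(abs(X[...,0])<.035)&(abs(X[...,1])<.012)&(X[...,2]>-.045)&(X[...,2]<.06)&(hsv[...,1]>110)
        Q=X[m]; print(n,'plate in tool',m.sum(),Q.mean(0).round(4),np.percentile(Q,3,0).round(3),np.percentile(Q,97,0).round(3))
c=np.zeros((600,800,3),np.uint8); c[:300,:400]=vis[0]; c[:300,400:]=vis[1]; c[300:,:400]=vis[2]; cv2.imwrite("pics/m3.png",c)
E
```

```text
clock: 9.8
tool_pos: [0.5619, -0.2093, 0.202]
orientation: [2.136, 1.864, 0.356]
ft_force: [-0.4, -0.4, -1.9]
opening: 0.0059
gripper_force: 30.0
9.8 [ 0.5619 -0.2093  0.202 ] [ 0.14  0.43  0.3   2.05 -0.64  0.37  0.82] 0.005906805973162137 30.00004380941391 [-0.4 -0.4 -1.9]
turn units [-0.02  0.    0.02] shift units now-frame [-0.01  2.02  0.01] target-frame [-0.    2.02  0.02]
side [398 183  10  13  70] [ 0.762 -0.204  0.261] [ 0.757 -0.212  0.242] [ 0.77  -0.195  0.27 ]
side [389 193  40  27 508] [ 0.737 -0.246  0.244] [ 0.707 -0.27   0.215] [ 0.768 -0.21   0.27 ]
side plate in tool 195 [-0.0129 -0.001   0.005 ] [-0.025 -0.003 -0.038] [0.013 0.003 0.045]
wrist [ 528  190   32   78 1187] [ 0.718 -0.219  0.251] [ 0.706 -0.243  0.224] [ 0.768 -0.204  0.26 ]
top [392 152  22  11 150] [ 0.716 -0.225  0.255] [ 0.706 -0.247  0.24 ] [ 0.727 -0.207  0.262]
top plate in tool 126 [0.0134 0.0025 0.0076] [-0.023 -0.002 -0.03 ] [0.024 0.004 0.045]
```

View pics/m3.png

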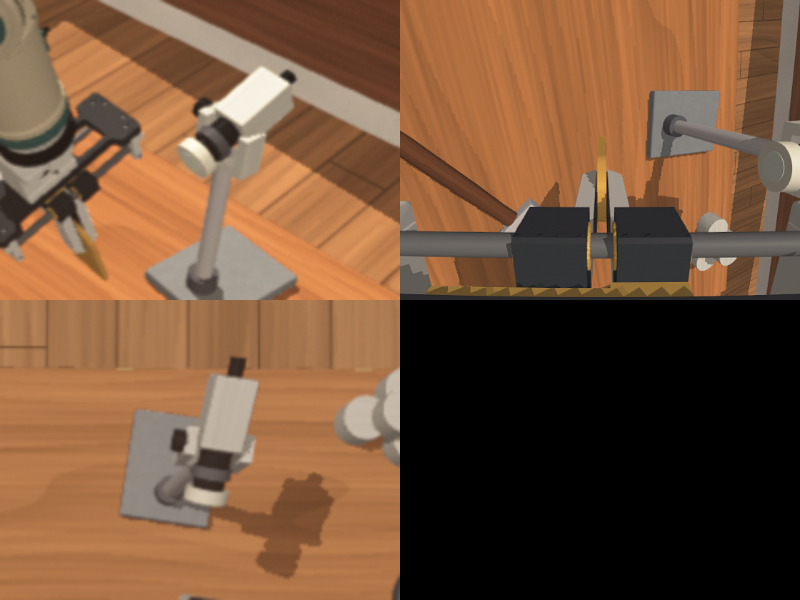

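The plate hangs true in the gripper: its bottom edge is 45 mm past the TCP and it is centred. The lens ring (side crop (198,157), wrist crop (782,167)) agrees with my lens estimate. Now the last 60 mm along the lens axis.

```bash
python3 -m jog '[[0,0,0,0,0.3,0,1],[0,0,0,0,0.4,0,1],[0,0,0,0,0.4,0,1],[0,0,0,0,0.4,0,1],[0,0,0,0,0.3,0,1],[0,0,0,0,0.2,0,1],[0,0,0,0,0,0,1],[0,0,0,0,0,0,1]]'
python3 -m jog '[[0,0,0,0,0,0,1],[0,0,0,0,0,0,1],[0,0,0,0,0,0,1],[0,0,0,0,0,0,1],[0,0,0,0,0,0,1]]'
python3 - <<'E'
from h import *; from plant import arm
s=report(*goal()); T=Ro.from_rotvec(s['orientation']).as_matrix()
im,dep=arm.snapshot('side'); P=cloud(dep,arm.camera_info('side')); hsv=cv2.cvtColor(im,cv2.COLOR_BGR2HSV)
X=((P-s['tool_pos'])@T); m=(abs(X[...,0])<.035)&(abs(X[...,1])<.012)&(X[...,2]>-.045)&(X[...,2]<.06)&(hsv[...,1]>110)
Q=X[m]; print('plate in tool',m.sum(),np.percentile(Q,3,0).round(3),np.percentile(Q,97,0).round(3))
cv2.imwrite("pics/f4.png",cv2.resize(im[100:310,240:520],(800,600)))
E
```

```text
clock: 10.75
tool_pos: [0.6165, -0.2169, 0.2246]
orientation: [2.136, 1.862, 0.357]
ft_force: [-1.1, -0.1, -2.3]
opening: 0.0056
gripper_force: 30.0
clock: 11.25
tool_pos: [0.617, -0.2171, 0.2248]
orientation: [2.135, 1.862, 0.357]
ft_force: [-0.2, -0.2, -1.7]
opening: 0.006
gripper_force: 30.0
11.25 [ 0.617  -0.2171  0.2248] [ 0.07  0.47  0.38  1.9  -0.58  0.49  0.72] 0.006010557151421783 30.00005006790161 [-0.2 -0.2 -1.7]
turn units [-0.    0.01  0.  ] shift units now-frame [0.   0.01 0.04] target-frame [0.   0.01 0.04]
plate in tool 213 [-0.025 -0.003 -0.037] [0.018 0.003 0.045]
```

View pics/f4.png

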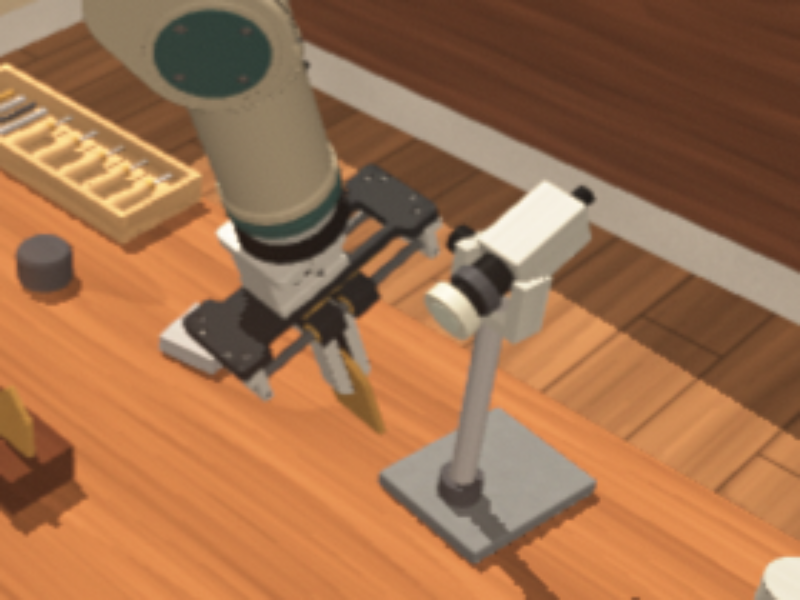

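The plate, at (358,390), leans back square before the lens at (452,308). The gripper is clear of the camera and everything is still. Handing in.

```bash
python3 -c "
from plant import arm
print(arm.hand_in())"
```

```text
the job is handed in; nothing more can be done
None
```

I handed the job in with the round-topped plate held still at 30 N, its panel middle within about 2 mm of my estimate of the focus point and its face square to the lens; nothing touched the camera as far as I could see, and no verdict came back.

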